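# Slide the specimen board into its notches and start the test

## Task

Push the black specimen board along the rails of the white test bed, towards the white contact head at the end of the rails, until you feel it drop fully into its locating notches and lie flat there. Then press the round start button on the small grey box all the way down and let it come up again, not before the board is in. Do it all with the fingertips: never lift the board, and leave the toggle switch and the other things on the table where they are.

Things in the scene. Friction and masses are not known exactly. Their poses are not given: they have to be found in the camera images.
- bed: White test bed fixed to the table; place and angle differ every time. Origin: centre of its underside; x runs along the rails towards the contact head, z up. Base plate 340 (x) x 150 (y) x 14 mm thick, carrying rails, side guides and the contact head.
- bed_rails (a point): Near end of the rails (bed x = -160 mm), midway between them, at rail-top height, 22 mm above the table. Four aluminium rails 14 mm wide, at y = +-20 and +-40 mm, run 282 mm to bed x = +122; each has one square notch 19 mm long, 8 mm deep (inner rails at x = +100, outer at +20). Steel side guides, inner faces at y = +-52 mm, tops 36 mm above the table, leave the board 2 mm play each side.
- bed_head (a point): Middle of the upper edge of the contact head's face that looks at the board (bed x = +125 mm). White block 140 mm wide, 70 mm high above the table, 44 mm deep. A seated board's front edge is about 10 mm short of it: a board that reaches the head has gone too far.
- bed_seat (a point): Point on the bed (x = +60, y = 0, 38 mm above the table; axes as the bed's) where point board_top lies when the board is seated. The notches leave the seated board about 2.5 mm of play along the rails each way.
- board_top (a point): Centre of the upper face of the loose black specimen board, a plate 110 (its x, along the rails to the head) x 100 x 12 mm. Upper face 46 mm above the table while it rides on the rails, 38 mm once it has dropped in. It starts 50 to 100 mm short of the notches. A copper strip and two clamps with grey knobs (to 23 mm above the face, at x = +-22 mm) are fixed on it; they are not used.
- board_rear (a point): Middle of the board's rear edge (board x = -55 mm), half-way up the 12 mm plate: the place to push, level, towards the head. 40 mm above the table while riding, 32 mm when seated. The rails behind it are clear. The board slides with about 2 to 6 N; seated, the notches stop it, and a push of over about 15 N could tip it out again.
- start (a joint): Travel of the start button in m: 0 up, 0.006 fully pressed. It is sprung: about 5 N presses it fully, and it comes up by itself.
- start_top (a point): Centre of the top face of the round black start button, 30 mm across, on top of a grey box 80 x 80 mm, 40 mm high; the top face is 58 mm above the table. It is pressed straight down. The box stands left or right of the bed, its place changed with that of the like box with the toggle lever.
- switch (a joint): Angle of the toggle lever on the other grey box of the same size, rad; 0 at the start, to be left alone.
- cleaner: bystander: white plastic bottle 52 mm across, 130 mm tall, standing; origin under its centre
- tape: bystander: clear roll of tape lying flat, 80 mm across, 24 mm high; origin under its centre
- driver: bystander: loose screwdriver lying flat, about 200 mm long; origin under its middle
- weight: bystander: steel calibration weight with a knob, 44 mm across, 56 mm tall; origin under its centre
- spare_strip: bystander: loose copper bar 100 x 20 x 6 mm lying flat; origin under its centre
- screws: bystander: glass jar with steel lid, 50 mm across, 60 mm tall; origin under its centre
- mug: bystander: white mug, 80 mm across plus handle, 90 mm tall; origin under its centre
- board: The specimen board as a whole, 0.45 to 0.7 kg, on four steel feet 12 mm high and 14 mm long (front pair x = +40, rear pair x = -40 mm); origin under its centre at the soles of its feet, 24 mm below point board_top.
Things that resemble listed ones, but are neither listed nor needed, are in the scene too. Leave any brown look-alike of the part that bears start alone.

How it is judged:
By the outcome, as a careful person would: the job done as asked, in the order asked, and still so for the second after the job is handed in, with the robot touching nothing.
It also fails if it takes over 45 s, if anything falls off the work surface, if the arm or the gripper's body presses on something with over 40 N, if the wrist force passes 120 N, or if a joint passes its speed limit or range.

## Robot

A 6-joint arm with a two-finger parallel gripper is mounted at the origin on the work surface. World frame = base frame: x ahead of the robot, y to its left, z up, the work surface at z = 0. Lengths are in mm, angles in rad, forces in N, time in s.
With the tool pointing down it reaches from about 300 to 750 mm from the base axis. Payload 8.5 kg.
Tool frame: the origin (TCP) lies on the centre line of the jaws, within the pads' length; the fingertips stand 17 mm ahead of it and the grasp point (between the pads) lies 2 mm behind it; z points along the fingers, y is the line along which they close (so a half turn about z gives the same grasp; the last joint's range is limited). The gripper opens to 88 mm and grips with 3 to 60 N. Pads are 18 mm wide; open, the fingers measure 123 mm over their backs; the gripper's body (75 mm by 187 mm) begins 45 mm behind the grasp point.
Start: joints at [0.907, 0.381, 1.297, -0, 1.464, -0.215], TCP at [238.626, 495.518, 255.748] pointing down, gripper open.
Joint ranges: [-3.11, 3.11], [-0.89, 2.33], [0.22, 2.48], [-1.42, 4.56], [0.17, 2.85], [-2.88, 2.88]. Speed limits (rad/s): [2.39, 2.39, 3.14, 3.14, 3.14, 3.14].

## Interface

Orientations are given as a unit quaternion [x, y, z, w].
In Python, from cell import ctrl gives the robot as it stands. The module is installed in compiled form; this text tells all that it offers.
- The arm moves only by the shell command python3 -m handwheel 'ROWS' [FORCE]. ROWS is JSON, one flat list of numbers, 5 for each row, row after row: the finger opening in m, from 0 to 0.0881, then the shift along the tool's x, y, z in m, then the turn about the tool's z in degrees. In form: [grip, x, y, z, spin, grip, x, y, z, spin, ...]. A call has 1 to 20 rows; each row shifts and turns the commanded pose from where the row before left it, along the tool's axes as they then stand; what a row does not reach is not made up. A row lasts 1/8 s, in which the tool goes at most 62.5 mm and 10.7 degrees, less where a joint would pass 70% of its speed; a pose out of reach is approached as far as the arm can. A call is refused whole if a number of a shift passes 0.0625 or a number of a turn 10.7, either way. A call with a gripper value outside its range is refused whole. The fingers move at their own pace and stop on an object; FORCE is the grip in N (left out, the last holds). Time passes only in rows, so rows that do not move let the fingers close. It gives the time, the measured TCP pose, the force, the opening and the grip force at its end, in the units of the state.
- ctrl.observe(): the state, without advancing time (a new reading comes with each control period).
- ctrl.grab_frame(name): name is "scene" or "side" or "wrist"; returns (picture, depth): 480x640x3 uint8, red, green, blue; 480x640 float32, mm along the optical axis (not along the pixel's ray), 0 where there is no reading.
- ctrl.calibration(name): a dict with "mtx" (3x3 intrinsics, pixels), "extrinsics" (4x4, takes a point from camera to world coordinates). Camera axes: x right, y down, z forward; pixel columns grow to the right and rows downward; lengths in mm; the calibration is good to about 2 mm. A picture is of the moment at which its call begins: read the wrist's pose just before it. calibration takes no time and is no camera call; for the wrist camera it gives the pose at the moment of the call.
- ctrl.sign_off(): hands the job in; it is judged then, once.
Trained networks look in the newest picture that a camera, given by its name, has taken for a name from the list of things; names that differ only in an ending like _2 or _b are one class to them, and where a whole thing is asked for, a point or a joint stands for the part that bears it (a point fixed in the world has none). Each returns a list of dicts, best first, with "confidence" (0 to 1); they miss things now and then, are a little off and sometimes report something else, mostly with a low value. They report only what shows in the picture. A call takes as long as a camera call. They do not tell look-alikes from the thing itself.
- ctrl.outline_of(camera, name): "mask" (480x640 bool, what is visible of it) and "location" ([row, column] in pixels, amid what is visible of it).
- ctrl.pinpoint(camera, name): "location" ([row, column] in pixels: a listed point, or the origin of a listed thing).
The state is a dict: "time": time; "qpos": joint angles; "joint_velocities": joint speeds; "tau": joint torques, N m; "tcp_pos": TCP position; "eef_rot": TCP orientation; "contact_force": force on the tool from outside, world axes, zero at the start; "torque": the same for the moment, N m; "gripper_width": finger opening in mm; "finger_force": force on a finger pad.
Only numpy, scipy, OpenCV 4.12 (cv2) and the standard library are available. Lean on these libraries where they do the work, as an engineer would, in place of code of your own. Each camera call takes 0.05 s, during which the arm holds its last target. There are 200 camera calls.

## Working session

There is one attempt and no reset: what is moved stays moved. The work goes in short steps, Python scripts to look and compute and a shell command to move; the robot and the scene stay as the last step left them, time stands still between calls to the robot, and variables do not carry over. Pictures are saved under pics/ and viewed, at most 10 in all, crops included, and the job is handed in when it is done.

```bash
mkdir -p pics; cat > h.py <<'E'
import numpy as np, cv2
from cell import ctrl
def ray(c,px):
    K=np.array(c["mtx"]);T=np.array(c["extrinsics"]);d=np.linalg.inv(K)@[px[1],px[0],1.]
    return T[:3,3],T[:3,:3]@d
def atz(c,px,z):
    o,d=ray(c,px);return o+d*(z-o[2])/d[2]
def dep(c,D,px):
    r,q=int(round(px[0])),int(round(px[1]));w=D[max(r-2,0):r+3,max(q-2,0):q+3];w=w[w>0]
    if not len(w): return None
    o,d=ray(c,px);return o+d*np.median(w)
def tri(c1,p1,c2,p2):
    o1,d1=ray(c1,p1);o2,d2=ray(c2,p2);s=np.linalg.lstsq(np.c_[d1,-d2],o2-o1,rcond=None)[0]
    a=o1+d1*s[0];b=o2+d2*s[1];return (a+b)/2,np.linalg.norm(a-b)
def save(n,im): cv2.imwrite("pics/"+n,im[:,:,::-1])
E
python3 - <<'E'
from h import *
np.set_printoptions(precision=1,suppress=True)
Z=dict(bed_rails=22,bed_head=70,bed_seat=38,board_top=46,board_rear=40,start_top=58)
P={}
for cam in("scene","side"):
    im,D=ctrl.grab_frame(cam);save(cam+"1.png",im);c=ctrl.calibration(cam)
    for n in Z:
        for r in ctrl.pinpoint(cam,n)[:3]:
            p=r["location"];print(cam,n,round(r["confidence"],2),np.array(p),"z:",atz(c,p,Z[n]),"dep",dep(c,D,p))
            P.setdefault((cam,n),[]).append(p)
a,b=ctrl.calibration("scene"),ctrl.calibration("side")
for n in Z:
    for p in P.get(("scene",n),[]):
        for q in P.get(("side",n),[]): print("tri",n,*tri(a,p,b,q))
s=ctrl.observe();print(s["time"],s["tcp_pos"],s["eef_rot"],s["contact_force"])
E
```

```text
scene bed_rails 0.77 [264.4 260.2] z: [ 628.5 -115.7   22. ] dep [ 626.2 -121.2   13.5]
scene bed_head 0.73 [297.5 354.9] z: [513.5 145.6  70. ] dep [506.4 138.5  52.7]
scene bed_seat 0.66 [295.  332.6] z: [540.2  91.2  38. ] dep [532.   81.2  15.9]
scene board_top 0.83 [279.7 304.5] z: [571.4  13.1  46. ] dep [573.   15.6  50.6]
scene board_rear 0.74 [275.7 283.2] z: [605.9 -35.4  40. ] dep [608.2 -31.   47.5]
scene start_top 0.54 [189.8 255.5] z: [ 498.9 -329.1   58. ] dep [ 500.4 -325.8   61.6]
scene start_top 0.49 [134.2 270.1] z: [ 319.6 -514.6   58. ] dep [ 321.7 -510.8   61.4]
scene start_top 0.39 [230.9 225.1] z: [ 652.5 -249.4   58. ] dep [ 653.7 -245.5   62.8]
side bed_rails 0.78 [266.2 370.7] z: [ 638.  -114.7   22. ] dep [ 642.6 -109.1   15.7]
side bed_head 0.75 [218.9 290.5] z: [515.  140.2  70. ] dep [519.7 149.3  62.5]
side bed_seat 0.84 [233.5 307.8] z: [545.7  87.4  38. ] dep [555.5 104.3  22.8]
side board_top 0.86 [244.  331.5] z: [576.6   1.1  46. ] dep [575.1  -1.2  48.3]
side board_rear 0.57 [252.8 348.2] z: [601.7 -50.7  40. ] dep [611.7 -37.   25.8]
side start_
[... 367 characters left out ...]
t [543.1  89.5  38. ] 6.650360799709752
tri board_top [574.7   8.1  42.1] 10.902843598670499
tri board_rear [605.4 -41.6  31.8] 4.795650925990338
tri start_top [ 412.6 -449.1  -94.2] 55.35956245597102
tri start_top [ 499.9 -328.6   59. ] 1.36642497650346
tri start_top [ 560.9 -281.8  140.9] 74.59900204210582
tri start_top [ 322.4 -511.4   61.4] 1.863087095360501
tri start_top [ 408.8 -399.3  177.4] 44.354621947523036
tri start_top [ 468.4 -353.4  242.2] 105.52948296243007
tri start_top [ 513.1 -415.2 -204.7] 169.2310283870494
tri start_top [ 594.7 -288.2  -24.9] 90.08157025565353
tri start_top [ 654.2 -240.6   67.8] 2.213622816874688
0.7 [238.6 495.5 255.8] [0.2 1.  0.  0. ] [-0.3 -0.4  0.4]
```

View pics/scene1.png

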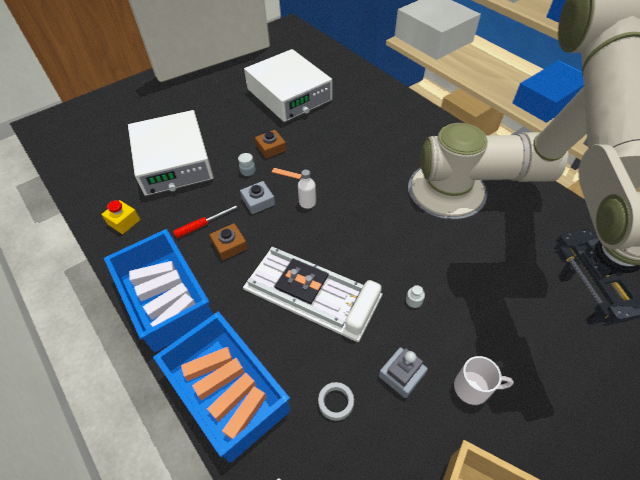

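View pics/side1.png

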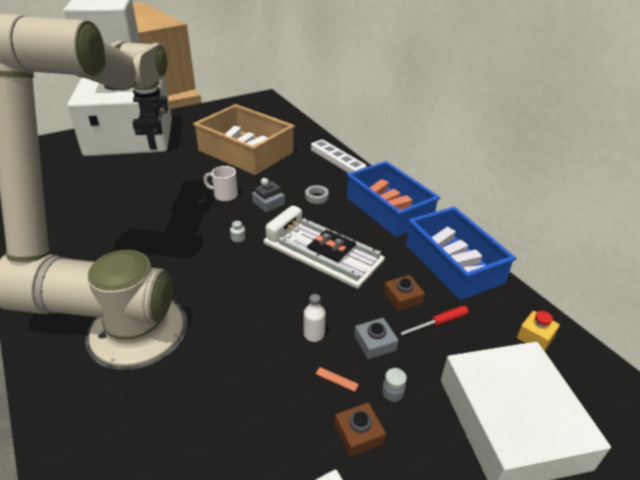

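```bash
python3 - <<'E'
import cv2,numpy as np
a=cv2.imread("pics/scene1.png")[110:260,190:310];b=cv2.imread("pics/side1.png")[250:450,320:440]
cv2.imwrite("pics/crop1.png",np.hstack([cv2.resize(a,(400,500),interpolation=2),cv2.resize(b,(300,500),interpolation=2)]))
E
```

```text
(no output)
```

View pics/crop1.png

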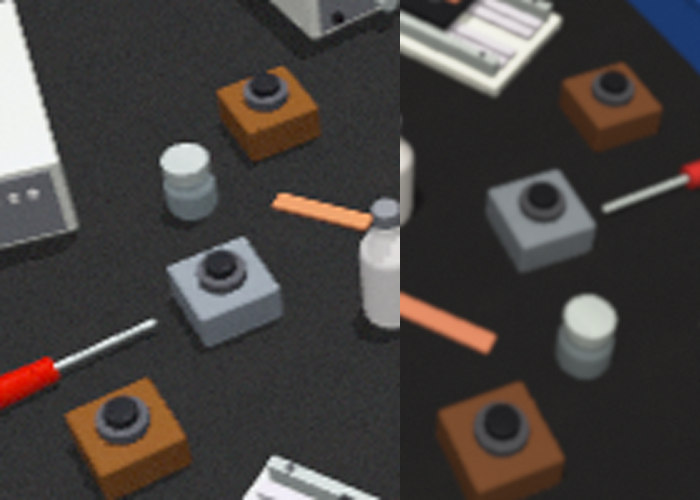

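Scene: the three button boxes are at (row 190, col 256) grey, (134, 270) brown and (231, 225) brown. In the side view they are at (325, 377) grey, (416, 359) brown and (279, 404) brown. Only the grey one fits "small grey box with round black button", and the crop confirms it, so start_top is at about (500, -329, 59). The other grey box, at scene (372, 404), carries the toggle. The bed runs from rails (264, 260) to head (297, 355), which measures 285 mm against a nominal 285. The board is about 83 mm short of its seat.

```bash
cat >> h.py <<'E'
from scipy.spatial.transform import Rotation as R
def go(target,yaw=None):
    """shift in tool axes (mm) to target, then spin (deg) bringing tool x to world angle yaw"""
    s=ctrl.observe();r=R.from_quat(s["eef_rot"]).as_matrix()
    d=r.T@(np.array(target)-s["tcp_pos"]);a=np.degrees(np.arctan2(r[1,0],r[0,0]))
    print("shift",d.round(1),"toolx deg",a.round(2),"tool y",r[:,1].round(3),"tool z",r[:,2].round(3),"q6",s["qpos"][5])
    if yaw is not None: print("spin (sign: -world)",[(-(yaw-a+k+180)%360-0)for k in(0,180)], [-(((yaw+k-a)+180)%360-180) for k in (0,180)])
E
python3 - <<'E'
from h import *
go([600,-40,250],114.4)
print(ctrl.calibration("wrist")["extrinsics"])
E
```

```text
shift [-557.9 -325.7    5.8] toolx deg 154.29 tool y [0.434 0.901 0.   ] tool z [ 0.  0. -1.] q6 -0.21529183251651454
spin (sign: -world) [np.float64(219.8865392461802), np.float64(39.88653924618018)] [np.float64(39.886539246180206), np.float64(-140.11346075381977)]
[[ 4.34262684e-01  8.60296563e-01  2.67031358e-01  1.68066186e+02]
 [ 9.00785836e-01 -4.15036876e-01 -1.27786030e-01  5.28649916e+02]
 [ 8.93977859e-04  2.96030769e-01 -9.55177986e-01  3.84237985e+02]
 [ 0.00000000e+00  0.00000000e+00  0.00000000e+00  1.00000000e+00]]
```

```bash
python3 -m handwheel '[0.03,-0.05,-0.03,0,0, 0.03,-0.05,-0.03,0,0, 0.03,-0.05,-0.03,0,0, 0.03,-0.05,-0.03,0,0, 0.03,-0.05,-0.03,0,0, 0.03,-0.05,-0.03,0,0, 0.03,-0.05,-0.03,0,0, 0.03,-0.05,-0.03,0,0, 0.03,-0.05,-0.03,0,0, 0.03,-0.05,-0.03,0,0, 0.03,-0.058,-0.026,0,0, 0.03,0,0,0,10, 0.03,0,0,0,10, 0.03,0,0,0,10, 0.03,0,0,0,10, 0.03,0,0,0,0, 0.03,0,0,0,0]'
python3 - <<'E'
from h import *
np.set_printoptions(precision=1,suppress=True)
go([600,-40,250],114.4)
c=ctrl.calibration("wrist");im,D=ctrl.grab_frame("wrist");save("w1.png",im)
Z=dict(bed_rails=22,bed_head=70,bed_seat=38,board_top=46,board_rear=40)
for n in Z:
    for r in ctrl.pinpoint("wrist",n)[:2]:
        p=r["location"];print(n,round(r["confidence"],2),np.array(p),atz(c,p,Z[n]),dep(c,D,p))
E
```

```text
time: 2.82
tcp_pos: [599.2, -39.5, 255.7]
eef_rot: [0.541, 0.841, -0.0, -0.0]
contact_force: [0.8, -0.5, 0.1]
gripper_width: 30.2
finger_force: 0.0
shift [-0.8  0.5  5.7] toolx deg 114.48 tool y [ 0.9  0.4 -0. ] tool z [-0. -0. -1.] q6 -0.6900037683793458
spin (sign: -world) [np.float64(180.0813554499456), np.float64(0.08135544994559041)] [np.float64(0.08135544994559041), np.float64(-179.9186445500544)]
bed_rails 0.85 [279.8 326.2] [ 633.4 -109.9   22. ] [ 635.1 -113.4   13. ]
bed_seat 0.69 [ 65.  323.6] [539.7  88.7  38. ] [537.9  92.9  13.4]
board_top 0.58 [164.6 323.1] [575.9   8.   46. ] [575.9   8.1  46.9]
board_top 0.3 [221.  321.9] [598.  -43.6  46. ] [598.1 -43.9  44.7]
board_rear 0.7 [221.1 324.4] [601.  -43.9  40. ] [600.5 -42.9  44.7]
```

View pics/w1.png

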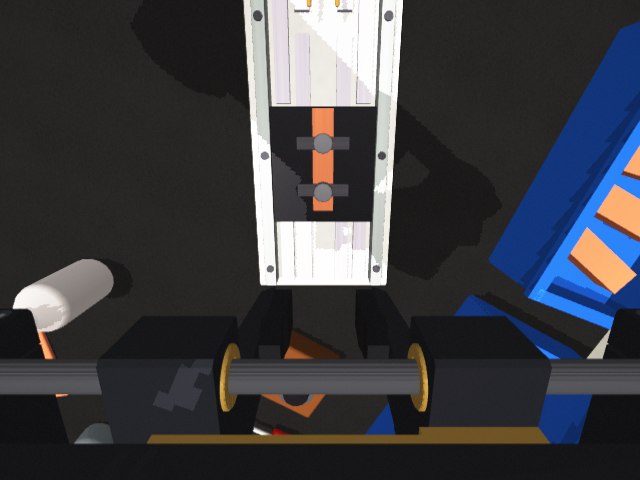

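The wrist view shows the bed upright and aligned with the tool (centre column 323 at both ends). The board spans rows 107–221, so its rear edge is about 3 mm behind the TCP, and the rails behind it are clear. I'll descend 35 mm back with the fingers 30 mm apart.

```bash
python3 -m handwheel '[0.03,-0.036,0,0,0, 0.03,0,0,0.05,0, 0.03,0,0,0.05,0, 0.03,0,0,0.05,0, 0.03,0,0,0.03,0, 0.03,0,0,0.02,0, 0.03,0,0,0.01,0, 0.03,0,0,0,0, 0.03,0,0,0,0]'; python3 -m handwheel '[0.03,0.005,0,0,0, 0.03,0.005,0,0,0, 0.03,0.004,0,0,0, 0.03,0.004,0,0,0, 0.03,0.003,0,0,0, 0.03,0.003,0,0,0,0.03,0.003,0,0,0]'
```

```text
time: 4.25
tcp_pos: [614.5, -72.4, 46.7]
eef_rot: [0.542, 0.84, 0.0, 0.001]
contact_force: [0.0, 0.3, 0.4]
gripper_width: 30.0
finger_force: 0.0
time: 5.12
tcp_pos: [603.1, -47.9, 45.8]
eef_rot: [0.543, 0.84, -0.0, 0.0]
contact_force: [1.9, -2.1, -0.7]
gripper_width: 30.1
finger_force: 1.7
```

```bash
python3 -m handwheel '[0.03,0.004,0,0,0, 0.03,0.004,0,0,0, 0.03,0.004,0,0,0, 0.03,0.004,0,0,0, 0.03,0.004,0,0,0, 0.03,0.004,0,0,0, 0.03,0.004,0,0,0, 0.03,0.004,0,0,0]'; python3 -m handwheel '[0.03,0.004,0,0,0, 0.03,0.004,0,0,0, 0.03,0.004,0,0,0, 0.03,0.004,0,0,0, 0.03,0.004,0,0,0, 0.03,0.004,0,0,0, 0.03,0.004,0,0,0, 0.03,0.004,0,0,0]'
python3 - <<'E'
from h import *
np.set_printoptions(precision=1,suppress=True)
c=ctrl.calibration("wrist");im,D=ctrl.grab_frame("wrist");save("w2.png",im)
go([541.5,86,46])
Z=dict(bed_rails=22,bed_head=70,bed_seat=38,board_top=46,board_rear=40)
for n in Z:
    for r in ctrl.pinpoint("wrist",n)[:1]:
        p=r["location"];print(n,round(r["confidence"],2),np.array(p),atz(c,p,Z[n]),dep(c,D,p))
E
```

```text
time: 6.12
tcp_pos: [589.7, -18.3, 45.8]
eef_rot: [0.543, 0.84, -0.0, 0.0]
contact_force: [2.0, -2.5, 0.3]
gripper_width: 30.2
finger_force: 1.9
time: 7.12
tcp_pos: [576.5, 10.9, 45.8]
eef_rot: [0.543, 0.84, 0.0, 0.0]
contact_force: [2.2, -3.7, 0.8]
gripper_width: 29.8
finger_force: 2.1
shift [82.4 -1.  -0.2] toolx deg 114.3 tool y [ 0.9  0.4 -0. ] tool z [-0.  0. -1.] q6 -0.6099471500772332
bed_seat 0.57 [167.3 321.4] [547.3  70.5  38. ] [547.1  71.1  47. ]
board_top 0.96 [170.3 323.8] [548.3  70.4  46. ] [548.3  70.5  46.8]
board_rear 0.93 [296.8 321.8] [569.9  20.6  40. ] [568.8  23.   45.5]
```

View pics/w2.png

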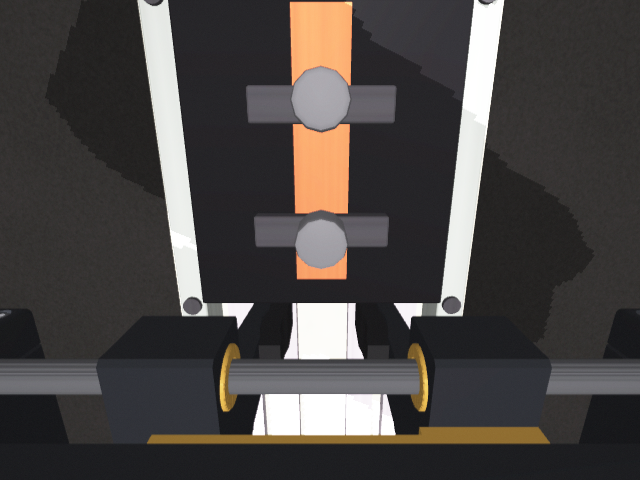

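The board is still riding (face at 46.8 mm) and straight, with its rear edge at row 302. About 16–20 mm remain, so I'll continue slowly.

```bash
python3 -m handwheel '[0.03,0.002,0,0,0, 0.03,0.002,0,0,0, 0.03,0.002,0,0,0, 0.03,0.002,0,0,0, 0.03,0.002,0,0,0, 0.03,0.001,0,0,0]'|egrep 'tcp|contact'; for i in 1 ; do python3 -m handwheel '[0.03,0.001,0,0,0, 0.03,0.001,0,0,0]'|egrep 'tcp|contact'; python3 -m handwheel '[0.03,0.001,0,0,0]'|egrep 'tcp|contact'; python3 -m handwheel '[0.03,0.001,0,0,0]'|egrep 'tcp|contact';done
cat > b.py <<'E'
from h import *
np.set_printoptions(precision=1,suppress=True)
s=ctrl.observe();print(s["time"],s["contact_force"])
c=ctrl.calibration("wrist");im,D=ctrl.grab_frame("wrist")
r=ctrl.pinpoint("wrist","board_top")
for q in r[:1]: print(q["confidence"],np.array(q["location"]),dep(c,D,q["location"]))
K=c["mtx"];T=np.array(c["extrinsics"]);v,u=np.mgrid[0:480:4,0:640:4];d=D[v,u]
P=np.stack([(u-K[0][2])/K[0][0]*d,(v-K[1][2])/K[1][1]*d,d],-1)@T[:3,:3].T+T[:3,3]
R_=R.from_quat(s["eef_rot"]).as_matrix();L=(P-s["tcp_pos"])@R_
for x0 in (16,40,65,100):
  for y0 in(-35,35):
    m=(abs(L[...,0]-x0)<6)&(abs(L[...,1]-y0)<8)&(d>0);print(x0,y0,"z",np.median(P[m][:,2]) if m.any() else None)
E
python3 b.py
```

```text
tcp_pos: [572.0, 20.8, 45.8]
contact_force: [1.1, -2.4, -2.0]
tcp_pos: [571.3, 22.5, 45.8]
contact_force: [1.7, -2.4, -2.1]
tcp_pos: [570.9, 23.4, 45.8]
contact_force: [1.8, -2.4, -0.9]
tcp_pos: [570.4, 24.4, 45.8]
contact_force: [1.6, -2.9, -1.2]
8.675 [ 1.6 -2.9 -1.2]
0.59 [171.1 324.1] [542.4  83.8  47.1]
16 -35 z 115.81707154223909
16 35 z 116.11773003569535
40 -35 z 104.97136178276163
40 35 z 103.90712945747597
65 -35 z 45.54815158201241
65 35 z 45.610413933057146
100 -35 z 45.38567549919799
100 35 z 45.552613917283
```

```bash
for i in 1; do python3 -m handwheel '[0.03,0.001,0,0,0]'|egrep 'tcp|contact';python3 -m handwheel '[0.03,0.001,0,0,0]'|egrep 'tcp|contact';python3 -m handwheel '[0.03,0.001,0,0,0]'|egrep 'tcp|contact'; done; python3 b.py
```

```text
tcp_pos: [570.0, 25.2, 45.8]
contact_force: [0.5, -2.5, -1.2]
tcp_pos: [569.6, 26.1, 45.8]
contact_force: [1.2, -2.9, -1.6]
tcp_pos: [569.2, 27.2, 45.8]
contact_force: [0.4, -1.7, -2.1]
9.15 [ 0.4 -1.7 -2.1]
0.97 [169.3 323.1] [540.8  86.5  39.2]
16 -35 z 115.64331250983508
16 35 z 116.25195795773247
40 -35 z 105.09958701924896
40 35 z 105.07567151253974
65 -35 z 37.43950280745278
65 35 z 37.46751152307942
100 -35 z 37.31030792533966
100 35 z 37.52588665446942
```

The board dropped 8 mm and lies flat: the face reads 37.4 mm at all four visible spots, against 45.5 before. I'll retreat and check it from above.

```bash
python3 -m handwheel '[0.03,-0.005,0,0,0, 0.03,-0.015,0,0,0, 0.03,0,0,-0.04,0, 0,0,0,-0.06,0, 0,0,0,-0.06,0, 0,0,0,-0.05,0, 0,0,0,0,0]'; python3 - <<'E'
from h import *
np.set_printoptions(precision=1,suppress=True)
c=ctrl.calibration("wrist");im,D=ctrl.grab_frame("wrist");save("w3.png",im)
for n in("board_top","bed_seat"):
    for r in ctrl.pinpoint("wrist",n)[:1]: print(n,r["confidence"],np.array(r["location"]),atz(c,r["location"],38),dep(c,D,r["location"]))
go([500,-250,200],114.4)
E
```

```text
time: 10.12
tcp_pos: [578.7, 7.9, 259.8]
eef_rot: [0.543, 0.84, 0.002, 0.004]
contact_force: [0.2, -0.8, -0.4]
gripper_width: 0.4
finger_force: 0.0
board_top 0.7 [125.  323.7] [542.8  88.8  38. ] [542.8  88.8  38.8]
shift [-203.9 -176.4   54.5] toolx deg 114.26 tool y [ 0.9  0.4 -0. ] tool z [-0.  0. -1.] q6 -0.6139019608012656
spin (sign: -world) [np.float64(179.86146881916426), np.float64(359.86146881916426)] [np.float64(-0.13853118083574145), np.float64(179.86146881916432)]
```

View pics/w3.png

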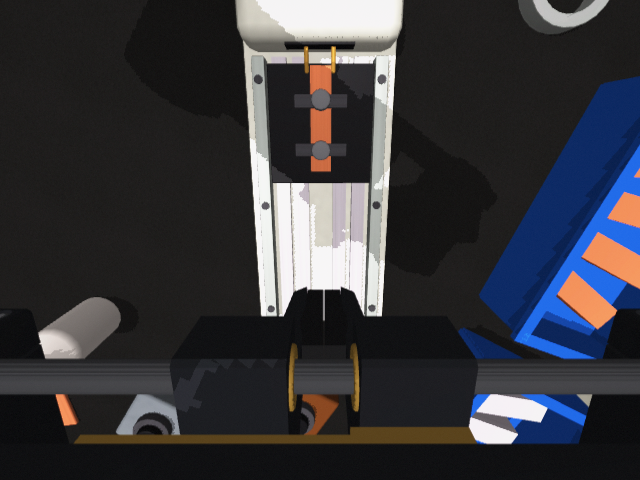

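Seated and square: the board is at rows 65–182, its front is just short of the head and the contact pins are over it. Next is a view of the grey button box.

```bash
python3 -m handwheel '[0,-0.055,-0.035,0,0, 0,-0.055,-0.035,0,0, 0,-0.055,-0.035,0,0, 0,-0.055,-0.035,0,0, 0,-0.055,-0.035,0,0, 0,-0.055,-0.035,0,0, 0,-0.025,0,0,0, 0,0,0,0,0, 0,0,0,0,0]'; cat > s.py <<'E'
from h import *
np.set_printoptions(precision=1,suppress=True)
go([500,-329,100])
c=ctrl.calibration("wrist");im,D=ctrl.grab_frame("wrist");save("w4.png",im)
for r in ctrl.pinpoint("wrist","start_top")[:3]:
    p=r["location"];q=atz(c,p,58);print(r["confidence"],np.array(p),q,dep(c,D,p),im[int(p[0])+int(0),int(p[1])]);go([q[0],q[1],100])
E
python3 s.py
```

```text
time: 11.4
tcp_pos: [534.2, -384.1, 254.7]
eef_rot: [0.542, 0.84, 0.0, -0.001]
contact_force: [-0.1, 0.7, -0.1]
gripper_width: 0.7
finger_force: 0.0
shift [ 64.   -8.4 154.9] toolx deg 114.33 tool y [ 0.9  0.4 -0. ] tool z [-0.  0. -1.] q6 -1.2275921579141278
0.7 [154.  307.7] [ 493.5 -332.5   58. ] [ 493.6 -332.4   61.3] [142 137 145]
shift [ 63.5 -16.1 155.7] toolx deg 114.36 tool y [ 0.9  0.4 -0. ] tool z [-0.  0. -1.] q6 -1.2276394579909042
0.62 [133.4 507.6] [ 651.8 -241.2   58. ] [ 650.1 -242.    61.6] [84 81 88]
shift [ 81.5 165.8 155.7] toolx deg 114.36 tool y [ 0.9  0.4 -0. ] tool z [-0.  0. -1.] q6 -1.2276394579909042
0.62 [252.4  78.1] [ 321.1 -515.6   58. ] [ 323.1 -513.4   61.6] [88 84 90]
shift [ -32.2 -248.7  155.7] toolx deg 114.36 tool y [ 0.9  0.4 -0. ] tool z [-0.  0. -1.] q6 -1.2276394579909042
```

View pics/w4.png

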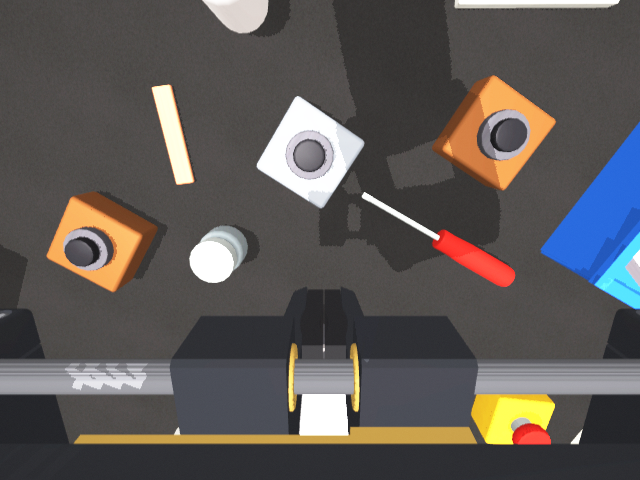

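The grey box's button is at (155, 309), with the brown ones at (133, 508) and (252, 78). I'll take one more view from nearer for lateral agreement and the bezel height.

```bash
python3 -m handwheel '[0,0.01,-0.014,0.03,0, 0,0,0,0.05,0, 0,0,0,0,0, 0,0,0,0,0]'; sed -i 's/w4/w5/;s/:3\]:/:1]:/' s.py; cat >> s.py <<'E'
s=ctrl.observe();K=c["mtx"];T=np.array(c["extrinsics"]);v,u=np.mgrid[0:480,0:640]
P=np.stack([(u-K[0][2])/K[0][0]*D,(v-K[1][2])/K[1][1]*D,D],-1)@T[:3,:3].T+T[:3,3]
h=np.hypot(P[...,0]-q[0],P[...,1]-q[1]);ok=D>0
for a in range(0,40,3):
    m=ok&(h>=a)&(h<a+3)&(P[...,2]<90); print(a,P[m][:,2].mean().round(1) if m.any() else None,m.sum(),end="; ")
m=ok&(h<60)&(P[...,2]>54)&(P[...,2]<75);print("centroid >54",P[m].mean(0),P[m].min(0),P[m].max(0))
E
python3 s.py; python3 -c "
from h import *
p=ctrl.pinpoint('wrist','start_top')[0]['location'];im=cv2.imread('pics/w5.png');r,c=max(0,int(p[0])-70),max(0,int(p[1])-90);cv2.imwrite('pics/c5.png',cv2.resize(im[r:r+150,c:c+200],(600,450)));print(r,c)"
```

```text
time: 12.0
tcp_pos: [518.2, -381.8, 177.9]
eef_rot: [0.542, 0.84, -0.0, 0.001]
contact_force: [-0.4, -0.3, 0.2]
gripper_width: 0.2
finger_force: 0.0
shift [55.8  5.1 77.7] toolx deg 114.33 tool y [0.9 0.4 0. ] tool z [ 0. -0. -1.] q6 -1.243252148089668
0.97 [290.4  30.8] [ 320.8 -513.5   58. ] [ 323.1 -510.7   61.5] [93 88 96]
shift [ -38.2 -234.1   78. ] toolx deg 114.31 tool y [0.9 0.4 0. ] tool z [ 0. -0. -1.] q6 -1.2432138200147038
0 61.3 42; 3 61.3 122; 6 61.2 222; 9 61.1 276; 12 57.5 457; 15 54.3 491; 18 50.2 385; 21 45.7 786; 24 41.9 569; 27 39.2 500; 30 39.2 620; 33 39.2 745; 36 37.1 876; 39 27.0 1638; centroid >54 [ 324.9 -511.8   60.2] [ 308.4 -529.    54. ] [ 338.3 -499.    63.4]
220 0
```

View pics/c5.png

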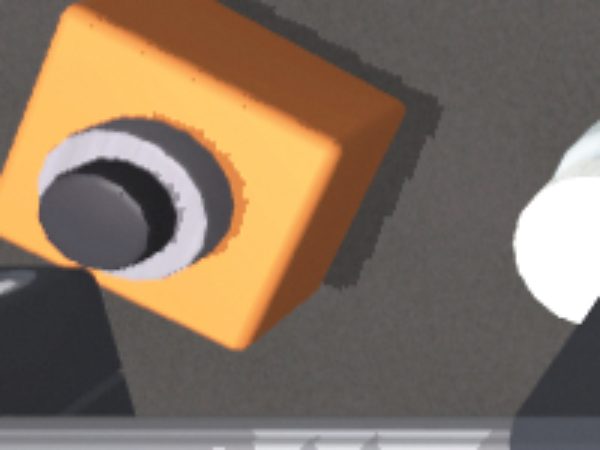

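That crop shows the brown look-alike at (290, 31), because the network ranked it first here. I'll repeat using the candidate near (500, -329).

```bash
sed -i 's/^for r in .*/L=ctrl.pinpoint("wrist","start_top");L.sort(key=lambda r:np.linalg.norm(atz(c,r["location"],58)[:2]-[497,-330]))\nfor r in L[:1]:/' s.py; python3 s.py
```

```text
shift [56.1  5.3 77.6] toolx deg 114.31 tool y [0.9 0.4 0. ] tool z [ 0. -0. -1.] q6 -1.24323996365392
0.89 [172.5 321.4] [ 493.7 -334.5   58. ] [ 493.6 -334.1   61.5] [149 146 151]
shift [53.4 -2.4 76.9] toolx deg 114.3 tool y [0.9 0.4 0. ] tool z [ 0. -0. -1.] q6 -1.2432941506800415
0 61.4 58; 3 61.5 171; 6 61.4 285; 9 61.4 404; 12 59.4 443; 15 52.4 551; 18 51.4 678; 21 47.6 586; 24 39.6 760; 27 39.4 934; 30 39.4 1034; 33 39.4 1124; 36 39.2 1175; 39 38.9 978; centroid >54 [ 494.5 -332.8   61.2] [ 480.1 -348.    54.1] [ 509.3 -318.5   63.6]
```

Button centre is about (495, -333), box top 39.4 and button top 61 (the text says 58), so I'll feel for contact.

```bash
python3 -m handwheel '[0,0.0545,-0.001,0,0, 0,0,0,0.05,0, 0,0,0,0.03,0, 0,0,0,0.01,0, 0,0,0,0,0, 0,0,0,0,0]'; for i in 1; do python3 -m handwheel '[0,0,0,0.005,0,0,0,0,0.003,0]'|egrep 'tcp|contact'; python3 -m handwheel '[0,0,0,0.003,0]'|egrep 'tcp|contact';python3 -m handwheel '[0,0,0,0.002,0]'|egrep 'tcp|contact'; done
```

```text
time: 13.0
tcp_pos: [494.6, -333.1, 87.1]
eef_rot: [0.543, 0.84, -0.0, 0.001]
contact_force: [-0.0, -0.2, -0.2]
gripper_width: 0.5
finger_force: 0.0
tcp_pos: [494.3, -332.7, 78.0]
contact_force: [-0.7, 0.6, 2.8]
tcp_pos: [494.3, -332.7, 75.0]
contact_force: [-0.7, -0.5, 4.3]
tcp_pos: [494.3, -332.7, 73.2]
contact_force: [-2.9, 2.7, 19.8]
```

Spring force rose from 2.8 N to about 5 N, then hit a hard stop at 20 N, so the button is fully pressed. The bezel sits about 10 mm below the cap and wasn't reached. I'll retract.

```bash
python3 -m handwheel '[0,0,0,0,0, 0,0,0,-0.005,0, 0,0,0,-0.01,0, 0,0,0,-0.05,0, 0,-0.0545,0,-0.04,0, 0,0,0,0,0, 0,0,0,0,0]'; sed -i 's/w5/w6/' s.py; python3 s.py; python3 - <<'E'
from h import *
np.set_printoptions(precision=1,suppress=True)
for cam in("scene","side"):
    im,D=ctrl.grab_frame(cam);save(cam+"2.png",im);c=ctrl.calibration(cam)
    for r in ctrl.pinpoint(cam,"board_top")[:1]:print(cam,r["confidence"],atz(c,r["location"],38),dep(c,D,r["location"]))
a=cv2.imread("pics/scene2.png")[120:420,190:530];b=cv2.imread("pics/side2.png")[170:470,200:500]
cv2.imwrite("pics/end.png",cv2.resize(np.hstack([a,b]),(800,375)))
E
```

```text
time: 14.38
tcp_pos: [514.3, -377.7, 173.8]
eef_rot: [0.543, 0.84, 0.0, -0.001]
contact_force: [1.1, 0.1, -0.6]
gripper_width: 0.5
finger_force: 0.0
shift [50.1  7.1 73.9] toolx deg 114.28 tool y [ 0.9  0.4 -0. ] tool z [-0.  0. -1.] q6 -1.242463757473866
0.65 [177.3 325.1] [ 493.1 -331.2   58. ] [ 492.9 -330.8   61.5] [133 130 135]
shift [50.5 -0.2 73.6] toolx deg 114.31 tool y [ 0.9  0.4 -0. ] tool z [-0.  0. -1.] q6 -1.2425555807173376
0 61.4 61; 3 61.4 172; 6 61.6 293; 9 61.3 416; 12 57.4 516; 15 53.3 507; 18 50.6 695; 21 45.7 705; 24 40.5 670; 27 39.5 919; 30 39.4 1056; 33 39.4 1132; 36 39.1 1177; 39 37.2 998; centroid >54 [ 494.5 -332.7   61.2] [ 480.  -347.9   55. ] [ 509.4 -318.4   63.9]
scene 0.74 [533.8  91.4  38. ] [535.9  93.9  43.5]
side 0.87 [550.9  87.4  38. ] [548.   82.4  42.5]
```

View pics/end.png

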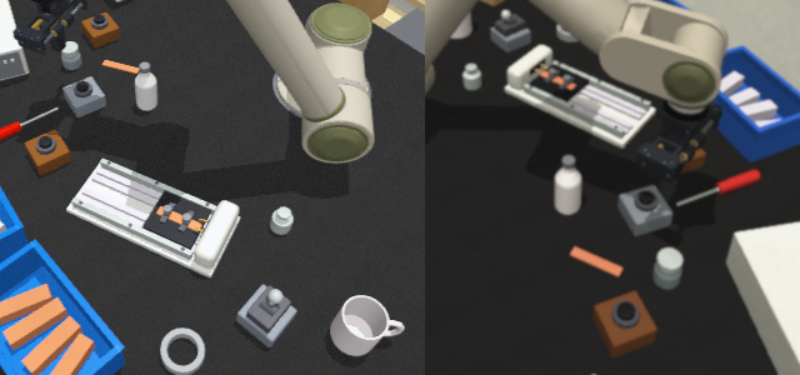

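The final views show the board seated by the head, the button back up (61.4 mm, as before), the bystanders in place and the robot clear. I'll hand in.

```bash
python3 -c "
from cell import ctrl
print(ctrl.sign_off())"
```

```text
the job is handed in; nothing more can be done
None
```

The board is seated flat in its notches, the grey box's start button was then pressed to its stop and came back up, and the job was handed in at about 14.5 s with nothing else touched.

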